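# Fit the lens of a small stage lamp and screw its retaining ring down

### The job

Drop the loose glass lens, curved side up, fully into the round bore of the small lamp head that lies nose up on the bench, then set the retaining ring on it and screw it clockwise under the two claws until it is snug on the glass, not overtightened. Handle the glass gently, leave the ring tight when you let go, and leave the other things on the bench where they are.

Things in the scene. Friction and masses are not known exactly. Their poses are not given: they have to be found in the camera images.
- lamp: Small stage lamp head, dark metal, fixed, nose up; square front casting 118 x 118 mm, its flat face 70 mm above the bench. Origin at the centre of its underside, z up. Two hooked claws stand on the face, centred on its +x and -x axis, each spanning -30 to +30 degrees about the bore axis, plus a stop post at -35 (angles counterclockwise from above); its y direction is open.
- lamp_face (a point): Centre of the lens bore's mouth, in the plane of the lamp's face; axes as the lamp's. Bore 52 mm diameter; the lens comes to rest on hidden packing 6.6 to 8.8 mm down, which differs from lamp to lamp. The ring bears on the glass only if it is let sink as far as it goes while it is turned.
- claw (a point): Inner lip of the claw on the lamp's +x side, 30.5 mm from the bore axis and 14 mm above the face. Claw tops are up to 21 mm above the face, outer walls at radius 43 to 48 mm. The lip's underside is a ramp: 15.6 mm above the face at its +30 degree end, where the pin goes in, falling 0.07 mm per degree to 11.4 mm at its -30 degree end. The other claw is the same, half a turn round.
- lens: Loose clear glass lens lying curved side up on a round cork coaster, 8 mm thick. 50 mm diameter, straight edge 12 mm high, above it a low dome 34 mm wide and 5 mm high; 80 g. Origin at the centre of its flat underside, z up. Seated, its edge stands 3 to 5.5 mm proud of the lamp's face. Fragile: it breaks if the ring presses it with over 32 N or the fingers squeeze over 30 N a side.
- ring: Loose aluminium retaining ring standing on its foot: twelve-sided collar 56 mm across flats, 36 mm high, bore 41 mm at the foot; about 140 g. Origin at the centre of its foot, z up; flats face +x and every 30 degrees. Two pins stick out along +x and -x. It stands on the lens's edge with its pins between the claws, at 40 to 60 degrees from the lamp's x axis, and is then turned clockwise.
- ring_pin (a point): Tip of the ring's +x pin, 41 mm from its axis, 6 mm above its foot; pins 7 mm diameter. Turned clockwise from above, the pins run under the claws' ramps and wedge, pressing ring on glass. Owing to the packing they meet the ramps anywhere 20 to -12 degrees from the lamp's x axis: feel for it. The resisting moment then climbs from below 0.1 N m; 0.2 to 0.3 is snug, over 0.35 can break the glass.
- tape: Bystander: roll of white tape, 100 mm diameter, 25 mm high, no pins; origin at the centre of its underside.
- measure: Bystander: yellow tape measure, 62 x 30 x 60 mm; origin at the centre of its underside.
- screwdriver: Bystander: screwdriver lying on the bench; origin near its middle.
- glue: Bystander: white glue bottle, 50 mm diameter, 110 mm high; origin at the centre of its underside.
- punch: Bystander: steel plier punch lying down, 130 mm long, 40 mm high; origin under its middle.
- pencils: Bystander: grey beaker of pencils, 74 mm diameter, 180 mm high in all; origin at the centre of its underside.
- jarlid: Bystander: plain steel jar lid, 70 mm diameter, 12 mm high; origin at the centre of its underside.
There are look-alikes about, which are no part of the job. Leave any orange or red look-alike of the ring alone.

How it is judged:
By the outcome, as a careful person would: the job done as asked, in the order asked, and still so for the second after the job is handed in, with the robot touching nothing.
It also fails if it takes over 72 s, if anything falls off the work surface, if the arm or the gripper's body presses on something with over 40 N, if the wrist force passes 120 N, or if a joint passes its speed limit or range.

### The arm

A 6-joint arm with a two-finger parallel gripper is mounted at the origin on the work surface. World frame = base frame: x ahead of the robot, y to its left, z up, the work surface at z = 0. Lengths are in m, angles in rad, forces in N, time in s.
With the tool pointing down it reaches from about 0.35 to 0.725 m from the base axis. Payload 4.3 kg.
Tool frame: the origin (TCP) lies at the very end of the fingers, on their centre line; the grasp point (between the pads) lies bot.grasp_offset behind it (bot.grasp_offset is the distance from the TCP to the grasp point, in m); z points along the fingers, y is the direction in which the jaws open and shut (so a half turn about z gives the same grasp; the last joint's range is limited). The gripper opens to 85 mm and grips with 20 to 120 N. Pads are 22 mm wide; open, the fingers measure 114 mm over their backs; the gripper's body (76 mm by 85 mm) begins 54 mm behind the grasp point. The pads swing forward as they close: fully open they stand 13 mm farther back than shut.
Start: joints at [-1.359, 0.377, 0.081, 1.274, 0, 1.46], TCP at [0.182, -0.546, 0.231] pointing down, gripper open.
Joint ranges: [-2.72, 2.72], [-0.84, 1.66], [-1.02, 1.22], [-1.77, 2.12], [-1.37, 1.28], [-3.14, 3.14]. Speed limits (rad/s): [2.57, 2.57, 3.14, 3.14, 3.14, 3.14].

### API

Orientations are given as a rotation vector (axis times angle).
In Python, from bench import bot gives the robot as it stands. Calls block until the motion is done:
- bot.move_pose(position, orientation): joint-space move of the TCP to a pose.
- bot.move_linear(position, feed=0.15, rotation=None): straight line of the TCP; rotation=None keeps the orientation; feed is the mean speed in m/s.
- bot.movej(angles): joint-space move.
- bot.command_gripper(opening, force=None): finger opening in m; force is the grip in N (None keeps the last); returns when the fingers have stopped.
- bot.sleep(seconds).
- bot.solve_ik(position, orientation): joint angles nearest the present ones, or None.
- bot.state(): the state.
- bot.read_camera(name): name is "scene" or "side" or "wrist"; returns the picture (400x640x3 uint8, red, green, blue); there is no depth.
- bot.get_calibration(name): a dict with "K" (3x3 intrinsics, pixels), "rvec" (rotation vector, rad) and "tvec" (3), from world to camera coordinates, as OpenCV has them. Camera axes: x right, y down, z forward; pixel columns grow to the right and rows downward; lengths in m; the calibration is good to about 2 mm. A picture is of the moment at which its call begins: read the wrist's pose just before it. get_calibration takes no time and is no camera call; for the wrist camera it gives the pose at the moment of the call.
A pose or a line that the arm cannot do raises bot.MotionError and nothing moves.
- bot.job_done(): hands the job in, once; it reports no verdict.
The state is a dict: "time": time; "joints": joint angles; "dq": joint speeds; "joint_torque": joint torques, N m; "ee_pos": TCP position; "orientation": TCP orientation; "ft_force": force on the tool from outside, world axes, zero at the start; "moment": the same for the moment, N m; "opening": finger opening in m.
Only numpy, scipy, OpenCV 4.12 (cv2) and the standard library are available. Lean on these libraries where they do the work, as an engineer would, in place of code of your own. Each camera call takes 0.05 s, during which the arm holds its last target. There are 200 camera calls.

## Working session

There is one attempt and no reset: what is moved stays moved. The work goes in short steps, each a Python script; the robot and the scene stay as the last script left them, time stands still between calls to the robot, and variables do not carry over. Pictures are saved under pics/ and viewed, about 8 in all and at most 12, crops included, and the job is handed in when it is done.

```bash
ls; mkdir -p pics
python3 - <<'E'
from bench import bot
import cv2,numpy as np
ims=[bot.read_camera(n) for n in("scene","side","wrist")]
for n,i in zip(("scene","side","wrist"),ims):
    cv2.imwrite(f"pics/{n}0.png",i[:,:,::-1])
    c=bot.get_calibration(n);R=cv2.Rodrigues(np.array(c["rvec"],float))[0];print(n,np.round(c["K"],1).tolist(),np.round(-R.T@np.array(c["tvec"]).ravel(),3),np.round(R[2],2))
print(bot.state(),bot.grasp_offset)
E
```

```text
pics
scene [[373.8, 0.0, 323.8], [0.0, 373.8, 200.2], [0.0, 0.0, 1.0]] [ 1.138 -0.323  0.8  ] [-0.6   0.37 -0.71]
side [[499.4, 0.0, 319.9], [0.0, 499.4, 200.6], [0.0, 0.0, 1.0]] [-0.126  1.139  1.211] [ 0.38 -0.64 -0.67]
wrist [[342.5, 0.0, 319.1], [0.0, 342.5, 200.0], [0.0, 0.0, 1.0]] [ 0.246 -0.523  0.373] [-0.26 -0.08 -0.96]
{'time': 0.15, 'joints': array([-1.35929171e+00,  3.77875317e-01,  7.99538818e-02,  1.27440386e+00,
       -1.52927089e-05,  1.46054024e+00]), 'dq': array([-0.00091146, -0.00155503,  0.00505774,  0.00057604, -0.00088595,
       -0.00091845]), 'joint_torque': array([ 8.27110980e-04, -4.64036608e+01,  2.70169526e+01,  1.39077846e-02,
       -7.49127003e-05,  1.07968205e-05]), 'ee_pos': array([ 0.18175751, -0.54499758,  0.23059507]), 'orientation': array([-3.09951762e+00, -5.02998629e-01,  1.45452381e-04]), 'ft_force': array([ 0.41685623, -0.00639624, -0.38116328]), 'moment': array([-0.02281323, -0.03256337, -0.03082993]), 'opening': 0.08531300892541242} 0.0187
```

View pics/scene0.png

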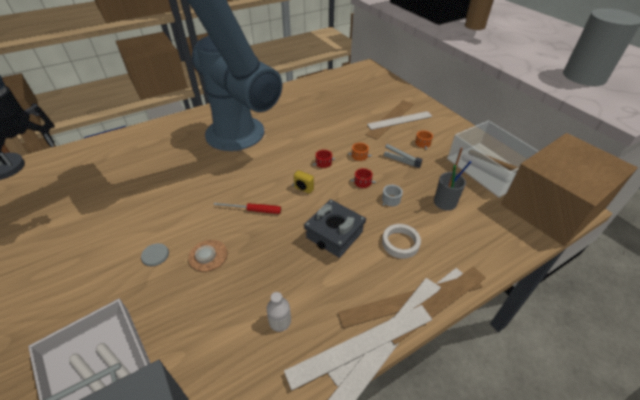

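View pics/side0.png

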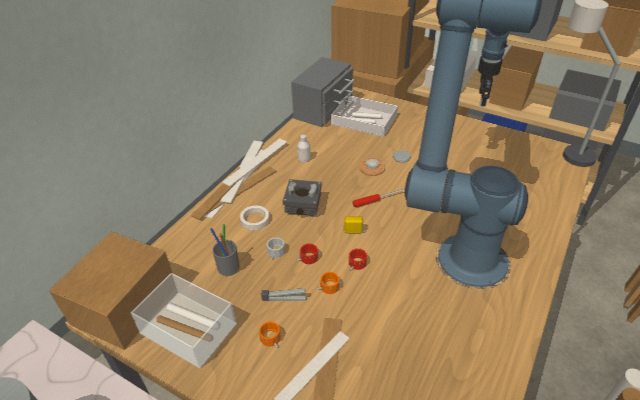

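Scene: the silver/aluminium ring is at (393,195) and side (276,247). Its look-alikes are red (323,158) and (363,178), orange (360,151) and (424,138), and the tape (400,240). The lens is on the coaster at (205,253), with the jar lid (154,254) as its look-alike. The lamp is at (335,227). I choose the silver ring with pins and the lens on cork, then triangulate.

```bash
cat > h.py <<'E'
from bench import bot
import cv2,numpy as np
from scipy.spatial.transform import Rotation as Ro
def cal(n):
    c=bot.get_calibration(n);return np.array(c["K"],float),cv2.Rodrigues(np.array(c["rvec"],float))[0],np.array(c["tvec"],float).ravel()
def ray(c,uv):
    K,R,t=c;d=R.T@np.linalg.inv(K)@np.array([*uv,1.]);return -R.T@t,d
def plane(c,uv,z):
    o,d=ray(c,uv);return o+d*(z-o[2])/d[2]
def tri(c1,p1,c2,p2):
    P=[c[0]@np.c_[c[1],c[2]] for c in(c1,c2)]
    X=cv2.triangulatePoints(P[0],P[1],np.float64(p1).reshape(2,1),np.float64(p2).reshape(2,1)).ravel();return X[:3]/X[3]
def proj(c,X):
    K,R,t=c;p=K@(R@np.asarray(X,float)+t);return p[:2]/p[2]
def down(yaw): # jaw (tool y) direction at angle yaw in world, pointing down
    y=np.array([np.cos(yaw),np.sin(yaw),0]);z=np.array([0,0,-1.]);x=np.cross(y,z)
    return Ro.from_matrix(np.c_[x,y,z]).as_rotvec()
def snap(n,f=None):
    c=cal(n);im=bot.read_camera(n)[:,:,::-1].copy()
    if f: cv2.imwrite(f"pics/{f}.png",im)
    return c,im
E
python3 - <<'E'
from h import *
S,D=cal("scene"),cal("side")
for n,a,b in[("ring",(393,195),(276,247)),("lens",(205,253),(372,163)),("lamp",(335,222),(303,192)),("tape",(401,240),(255,217)),("glue",(279,312),(304,150)),("measure",(304,182),(354,224)),("pencil",(448,190),(226,258)),("jarlid",(154,254),(402,156)),("red",(363,178),(309,254)),("sd",(263,208),(366,201)),("punch",(403,155),(284,295))]:
    print(n,tri(S,a,D,b).round(3))
s=bot.state();R=Ro.from_rotvec(s["orientation"]).as_matrix();print(R.round(3));c=cal("wrist");print("cam in tool",(R.T@(-c[1].T@c[2]-s["ee_pos"])).round(3),(R.T@c[1].T).round(3))
for yaw in np.arange(-180,180,30): 
    for p in((0.5,0,.3),):
        q=bot.solve_ik(p,down(np.radians(yaw)));print(yaw,None if q is None else np.round(q,2))
E
```

```text
ring [0.567 0.273 0.019]
lens [ 0.485 -0.276  0.018]
lamp [0.602 0.044 0.065]
tape [0.711 0.187 0.013]
glue [ 0.743 -0.193  0.043]
measure [0.389 0.068 0.03 ]
pencil [0.658 0.406 0.047]
jarlid [ 0.408 -0.39   0.005]
red [0.458 0.244 0.016]
sd [ 0.412 -0.076  0.011]
punch [0.438 0.422 0.021]
[[ 0.949  0.316 -0.   ]
 [ 0.316 -0.949  0.001]
 [ 0.    -0.002 -1.   ]]
cam in tool [ 0.068 -0.001 -0.143] [[ 0.001 -0.962 -0.273]
 [ 1.     0.001 -0.001]
 [ 0.001 -0.273  0.962]]
-180 [-0.13  0.21  0.03  1.39  0.   -1.7 ]
-150 [-0.13  0.21  0.03  1.39  0.   -2.22]
-120 [-0.13  0.21  0.03  1.39 -0.   -2.74]
-90 [-0.13  0.21  0.03  1.39  0.    3.01]
-60 [-0.13  0.21  0.03  1.39 -0.    2.49]
-30 [-0.13  0.21  0.03  1.39  0.    1.97]
0 [-0.13  0.21  0.03  1.39  0.    1.44]
30 [-0.13  0.21  0.03  1.39  0.    0.92]
60 [-0.13  0.21  0.03  1.39  0.    0.4 ]
90 [-0.13  0.21  0.03  1.39  0.   -0.13]
120 [-0.13  0.21  0.03  1.39 -0.   -0.65]
150 [-0.13  0.21  0.03  1.39  0.   -1.17]
```

Run:
```python
from h import *
import pickle
o=down(np.pi/2);out={}
ims=[]
for n,p in[("lamp",(.602,.044,.22)),("lens",(.485,-.276,.17))]:
    for k,dy in enumerate((.035,-.035)):
        if n=="lens" : dy=dy
        bot.move_pose((p[0],p[1]+dy,p[2]),o) if k==0 else bot.move_linear((p[0],p[1]+dy,p[2]),feed=.15)
        bot.sleep(.15);c,im=snap("wrist",f"{n}{k}");out[n+str(k)]=c;ims.append(im)
pickle.dump(out,open("c1.pkl","wb"))
cv2.imwrite("pics/m1.png",cv2.resize(np.vstack([np.hstack(ims[:2]),np.hstack(ims[2:])]),(800,500),interpolation=cv2.INTER_AREA))
print(bot.state()["time"],bot.state()["ft_force"])
```

```text
5.925 [-0.38040019  0.73019323  0.42346148]
```

View pics/m1.png

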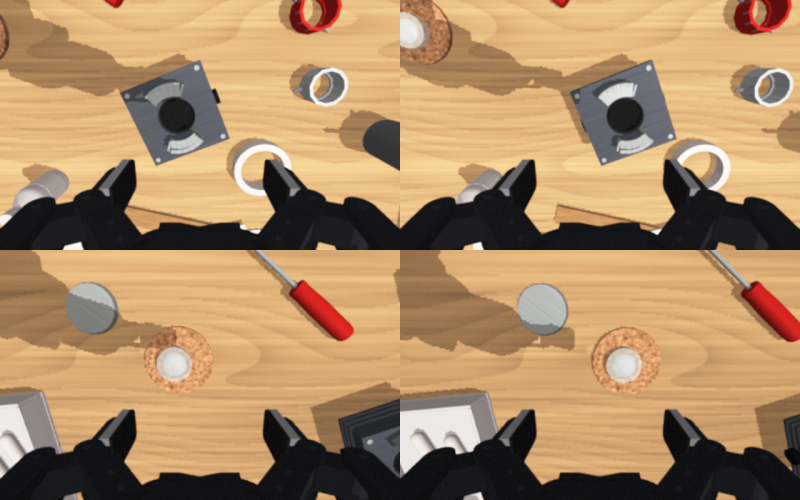

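Montage (half scale): the lamp with bore at about (177,116) and claws at (165,92) and (185,142). The lens is off-centre on the cork at (174,364), the jar lid at (92,307). Next, close crops and fits.

Run:
```python
from h import *
a=cv2.imread("pics/lamp0.png")[90:290,180:400];b=cv2.imread("pics/lens0.png")[110:310,180:400]
cv2.imwrite("pics/cr1.png",np.hstack([cv2.resize(x,(400,364),interpolation=cv2.INTER_CUBIC) for x in(a,b)]))
```

```text
(no output)
```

View pics/cr1.png

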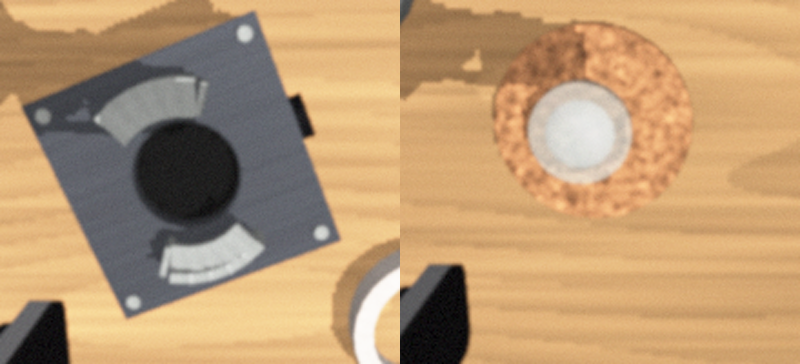

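Crop scale is 1.818. The left half has the bore at (187,172), the face screws at (245,33), (43,117), (133,302) and (322,233), and the claws along an axis about 20° from world x. The right half shows the lens, clear with a bright dome, at about (580,132) on the cork.

```bash
cat > m1.py <<'E'
from h import *
import pickle
C=pickle.load(open("c1.pkl","rb"))
def blob(im,uv,r,thr,dark=False):
    u,v=int(round(uv[0])),int(round(uv[1]));g=cv2.cvtColor(im,cv2.COLOR_BGR2GRAY)[v-r:v+r+1,u-r:u+r+1].astype(float)
    w=np.clip(thr-g if dark else g-thr,0,None);yy,xx=np.mgrid[-r:r+1,-r:r+1];return np.array([u+(w*xx).sum()/w.sum(),v+(w*yy).sum()/w.sum()])
I=[cv2.imread(f"pics/lamp{k}.png") for k in(0,1)]
guess=np.array([(245,33),(43,117),(133,302),(322,233)])/1.818+[180,90]
g0=[plane(C["lamp0"],p,.07) for p in guess]
X=[]
for g in g0:
    p=[blob(I[k],proj(C[f"lamp{k}"],g),5,140) for k in(0,1)]
    X.append(tri(C["lamp0"],p[0],C["lamp1"],p[1]))
X=np.array(X);print(X.round(4),X.mean(0).round(4))
e=[X[(i+1)%4]-X[i] for i in range(4)];print([round(float(np.hypot(*q[:2])),4) for q in e],[round(np.degrees(np.arctan2(q[1],q[0]))%90,1) for q in e])
B=[]
for k in(0,1):
    g=cv2.cvtColor(I[k],cv2.COLOR_BGR2GRAY);u,v=proj(C[f"lamp{k}"],X.mean(0)).astype(int)
    m=np.zeros_like(g);m[v-40:v+40,u-40:u+40]=(g[v-40:v+40,u-40:u+40]<45)*255
    n,l,s,ce=cv2.connectedComponentsWithStats(m);j=l[v,u];c=max(cv2.findContours((l==j).astype(np.uint8),0,1)[0],key=len);el=cv2.fitEllipse(cv2.convexHull(c));B.append(el[0]);print("bore",el,plane(C[f"lamp{k}"],el[0],.07).round(4))
print("bore tri",tri(C["lamp0"],B[0],C["lamp1"],B[1]).round(4))
L=[]
for k in(0,1):
    im=cv2.imread(f"pics/lens{k}.png");h=cv2.cvtColor(im,cv2.COLOR_BGR2HSV);c=C[f"lens{k}"]
    u,v=proj(c,plane(C["lens0"],(180+180/1.818,110+132/1.818),.02)).astype(int)
    m=np.zeros(h.shape[:2],np.uint8);m[v-45:v+45,u-45:u+45]=(h[v-45:v+45,u-45:u+45,1]<95)*255
    m=cv2.morphologyEx(m,cv2.MORPH_OPEN,np.ones((5,5)));n,l,s,ce=cv2.connectedComponentsWithStats(m);j=l[v,u]
    ct=max(cv2.findContours((l==j).astype(np.uint8),0,1)[0],key=len);el=cv2.fitEllipse(cv2.convexHull(ct));L.append(el[0]);print("lens",el,plane(c,el[0],.02).round(4),s[j])
    cv2.ellipse(im,el,(0,0,255),1);cv2.imwrite(f"pics/l{k}.png",cv2.resize(im[v-60:v+60,u-60:u+60],(360,360)))
print("lens tri",tri(C["lens0"],L[0],C["lens1"],L[1]).round(4))
E
python3 m1.py; python3 -c "
import cv2,numpy as np;cv2.imwrite('pics/lf.png',np.hstack([cv2.imread(f'pics/l{k}.png') for k in (0,1)]))"
```

```text
[[ 0.5357  0.0752  0.0717]
 [ 0.5731 -0.0201  0.0711]
 [ 0.6682  0.0177  0.071 ]
 [ 0.6306  0.1126  0.0716]] [0.6019 0.0464 0.0713]
[0.1024, 0.1023, 0.1021, 0.102] [np.float64(21.4), np.float64(21.7), np.float64(21.6), np.float64(21.5)]
bore ((282.5231628417969, 184.3001251220703), (53.962303161621094, 57.56379699707031), 132.8387451171875) [0.6004 0.0471 0.07  ]
bore ((359.8003234863281, 184.9119873046875), (54.62281036376953, 57.00263214111328), 74.9794692993164) [0.6008 0.0467 0.07  ]
bore tri [0.601  0.0469 0.0681]
lens ((278.6684265136719, 182.16099548339844), (57.03873825073242, 58.20534896850586), 117.52667999267578) [ 0.4827 -0.2745  0.02  ] [ 250  154   58   57 2620]
lens ((357.7249450683594, 183.84823608398438), (57.08507537841797, 58.045467376708984), 78.06388092041016) [ 0.4827 -0.275   0.02  ] [ 330  156   57   57 2612]
lens tri [ 0.4832 -0.2748  0.0179]
```

View pics/lf.png

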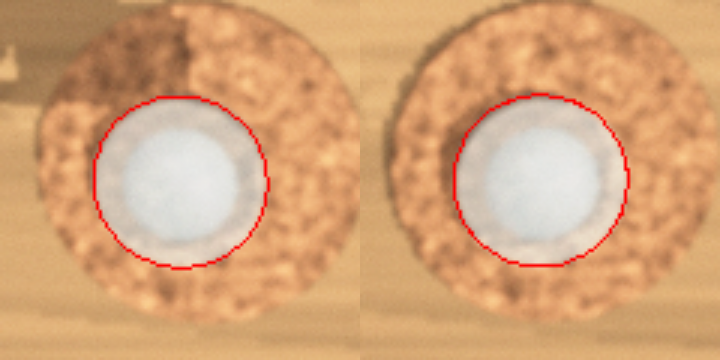

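Fits agree with the text: screw square 102 mm, face about 0.070, yaw 21.55°, lens outline about 50 mm with its top near 0.02. Grasping the lens now, with the jaws along the lamp's y.

Run:
```python
from h import *
o=down(np.radians(111.55))
bot.command_gripper(.066,force=20)
bot.move_pose((.483,-.2748,.06),o)
bot.move_linear((.483,-.2748,.0140),feed=.06)
s=bot.state();print(s["ft_force"].round(2),s["ee_pos"].round(4),s["opening"])
bot.command_gripper(.044,force=20)
s=bot.state();print(s["ft_force"].round(2),s["opening"],s["time"])
bot.move_linear((.483,-.2748,.15),feed=.15)
bot.sleep(.2);s=bot.state();print(s["ft_force"].round(2),s["opening"],s["ee_pos"].round(4),s["time"])
c,im=snap("wrist","held");import pickle;pickle.dump((c,s["ee_pos"]),open("c2.pkl","wb"))
```

```text
[ 0.29 -0.18 -0.31] [ 0.4832 -0.2749  0.0142] 0.06605899023182092
[-0.54  1.13  5.16] 0.04818368876565689 8.0167
[ 0.39  0.76 -0.98] 0.04835191643546014 [ 0.4824 -0.2744  0.1489] 9.275
```

View pics/held.png

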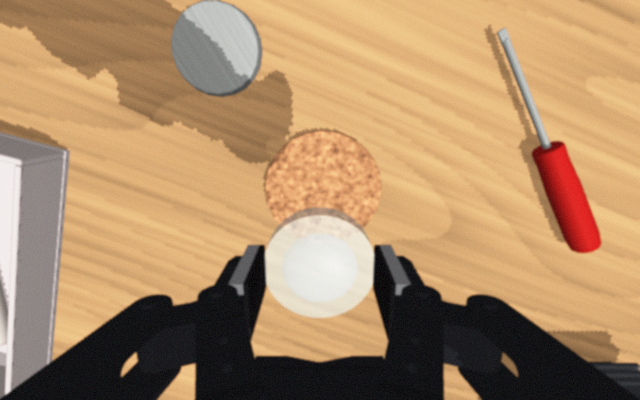

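The lens is held level, centred near (320,267) between the pads, with the cork left at (323,180). I check its offset from the TCP numerically.

Run:
```python
from h import *
import pickle
c,p=pickle.load(open("c2.pkl","rb"));im=cv2.imread("pics/held.png");print(p,proj(c,p).round(1))
a=np.radians(np.arange(0,360,5))
for dz in(-.006,.006):
    q=np.array([proj(c,p+[.025*np.cos(t),.025*np.sin(t),dz]) for t in a]);print(dz,q.min(0).round(1),q.max(0).round(1))
    cv2.polylines(im,[q.round().astype(int)],True,(0,0,255) if dz>0 else (255,0,0),1)
h=cv2.cvtColor(im,cv2.COLOR_BGR2HSV)
m=(h[:,:,1]<60)&(h[:,:,2]>120);m[:190]=0;m[345:]=0;m[:,:255]=0;m[:,385:]=0
ys,xs=np.nonzero(cv2.morphologyEx(m.astype(np.uint8),2,np.ones((5,5))));print("sat",xs.min(),xs.max(),ys.min(),ys.max())
for x in(300,320,340): print(x,[(int(y),int(h[y,x,1])) for y in list(range(202,222,2))+list(range(308,324,2))])
cv2.imwrite("pics/held2.png",cv2.resize(im[180:340,220:420],(800,640))[:600])
```

```text
[ 0.48238696 -0.27437325  0.14892399] [316.6 262.2]
-0.006 [263.7 206. ] [369.4 303. ]
0.006 [259.6 214.2] [373.4 317.6]
sat 265 372 215 316
300 [(202, 114), (204, 117), (206, 120), (208, 125), (210, 111), (212, 75), (214, 82), (216, 73), (218, 55), (220, 38), (308, 34), (310, 33), (312, 31), (314, 61), (316, 114), (318, 118), (320, 121), (322, 120)]
320 [(202, 119), (204, 124), (206, 255), (208, 88), (210, 77), (212, 77), (214, 255), (216, 41), (218, 38), (220, 37), (308, 31), (310, 33), (312, 33), (314, 31), (316, 41), (318, 255), (320, 119), (322, 118)]
340 [(202, 130), (204, 134), (206, 136), (208, 135), (210, 120), (212, 86), (214, 77), (216, 76), (218, 53), (220, 36), (308, 35), (310, 35), (312, 34), (314, 80), (316, 120), (318, 118), (320, 118), (322, 117)]
```

View pics/held2.png

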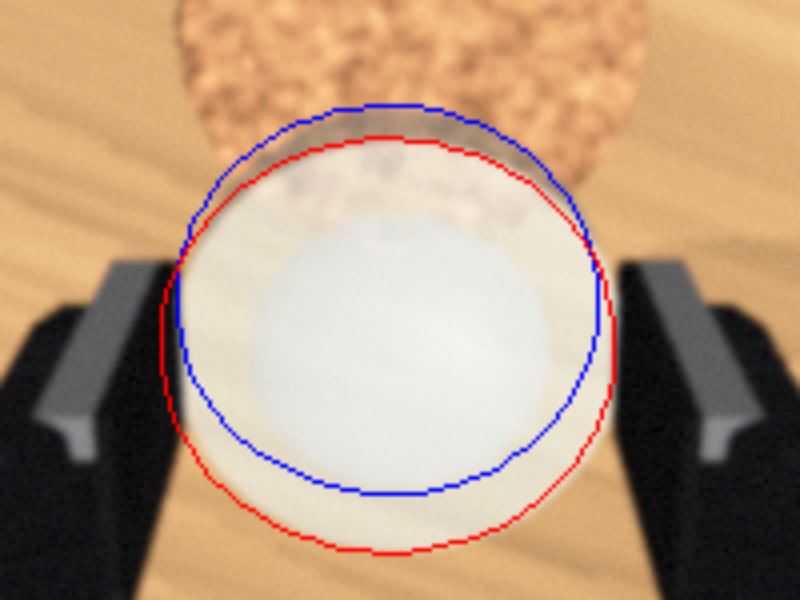

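The model circle is about 3.2 px left of the real lens, which is a camera bias of about 1.4 mm along the jaws. I'll hover the lens just above the bore and compare lens and face screws in one picture, so the bias cancels.

Run:
```python
from h import *
import pickle
o=down(np.radians(111.55));x,y=.6024,.0449
bot.move_pose((x,y,.15),o)
bot.move_linear((x,y,.088),feed=.06)
bot.sleep(.25);s=bot.state();print(s["ft_force"].round(2),s["moment"].round(3),s["ee_pos"].round(4),s["opening"],s["time"])
c,im=snap("wrist","hov");pickle.dump((c,s["ee_pos"]),open("c3.pkl","wb"))
```

```text
[ 0.24 -0.03 -0.85] [0.023 0.028 0.01 ] [0.6027 0.0449 0.0883] 0.04801016733426312 12.05
```

View pics/hov.png

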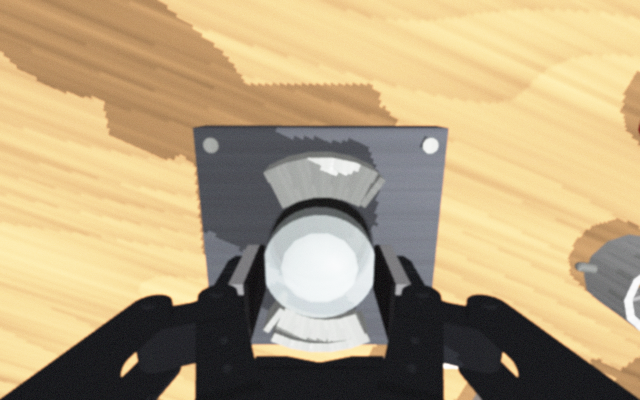

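Hover picture: screws at (210,146) and (431,146), lens centre about (320,266), bore shadow at (320,215). All aligned along the jaws; computing the remainder.

Run:
```python
from h import *
import pickle
c,p=pickle.load(open("c3.pkl","rb"));im=cv2.imread("pics/hov.png");g=cv2.cvtColor(im,cv2.COLOR_BGR2GRAY)
S=[]
for u,v in((210,146),(431,146)):
    w=np.clip(g[v-12:v+13,u-12:u+13].astype(float)-130,0,None);w[:6]=0
    yy,xx=np.mgrid[-12:13,-12:13];uv=(u+(w*xx).sum()/w.sum(),v+(w*yy).sum()/w.sum());S.append(plane(c,uv,.0713));print(np.round(uv,1))
S=np.array(S);d=S[1]-S[0];print("dist",np.hypot(*d[:2]),np.degrees(np.arctan2(d[1],d[0])))
u=d/np.linalg.norm(d);n=np.array([u[1],-u[0],0]) # toward fingers
ctr=S.mean(0)+.051*n
print("face centre meas",ctr.round(4),"TCP",p.round(4))
# lens: same offset as seen in 'held' rel. to TCP
h=cv2.cvtColor(im,cv2.COLOR_BGR2HSV)
for r in(250,262,275,285): print(r,"L",[int(x) for x in g[r,258:274]],"R",[int(x) for x in g[r,366:382]])
for x in(310,320,330): print(x,[int(t) for t in g[196:222:1,x]],[int(t) for t in g[308:326,x]])
lt=plane(c,(319.8,266.0),p[2]+.006);print("lens meas",lt.round(4),"move jaw,norm",((ctr-lt)@u).round(4),((ctr-lt)@n).round(4))
```

```text
[210.2 145.3]
[430.4 146.3]
dist 0.10217993317030238 111.3052256963015
face centre meas [0.6023 0.0464 0.0713] TCP [0.6027 0.0449 0.0883]
250 L [49, 25, 22, 21, 18, 25, 68, 127, 179, 207, 214, 214, 208, 206, 203, 204] R [215, 218, 218, 217, 225, 226, 205, 159, 81, 34, 21, 18, 25, 30, 45, 74]
262 L [22, 28, 21, 25, 22, 44, 101, 166, 206, 222, 221, 219, 215, 215, 212, 213] R [223, 225, 230, 231, 235, 236, 230, 193, 120, 48, 21, 18, 16, 14, 22, 22]
275 L [21, 18, 24, 24, 23, 32, 75, 144, 203, 228, 230, 227, 230, 228, 230, 229] R [235, 236, 235, 236, 237, 236, 218, 158, 84, 29, 16, 23, 17, 20, 19, 23]
285 L [17, 28, 21, 19, 23, 24, 32, 72, 133, 194, 223, 223, 223, 219, 220, 221] R [234, 236, 235, 236, 233, 211, 164, 82, 36, 14, 22, 19, 20, 22, 16, 15]
310 [174, 160, 126, 74, 36, 23, 26, 28, 25, 27, 34, 57, 82, 98, 100, 96, 98, 94, 108, 137, 172, 198, 197, 199, 197, 199] [214, 218, 215, 218, 220, 226, 227, 224, 211, 197, 203, 226, 232, 233, 231, 234, 233, 234]
320 [160, 126, 72, 32, 21, 23, 25, 26, 25, 25, 52, 70, 91, 97, 99, 100, 98, 101, 115, 158, 193, 199, 199, 203, 198, 200] [218, 220, 216, 219, 217, 220, 226, 227, 223, 202, 175, 199, 226, 231, 230, 229, 230, 230]
330 [166, 133, 76, 38, 24, 22, 32, 27, 27, 27, 31, 49, 75, 92, 99, 99, 96, 100, 100, 127, 165, 195, 204, 205, 205, 203] [221, 217, 216, 218, 218, 219, 226, 225, 198, 151, 145, 189, 225, 233, 232, 233, 231, 231]
lens meas [0.6011 0.0458 0.0943] move jaw,norm 0.0001 0.0013
```

Run:
```python
from h import *
import pickle
c,p=pickle.load(open("c3.pkl","rb"));u=np.array([-.363,.932,0]);n=np.array([.932,.363,0])
for z in(.07,.0713):
    q=plane(c,(320,198),z);print("bore centre n offset from TCP",((q+.026*n-p)@n).round(4))
xy=np.array([.6027,.0449])+.0001*u[:2]+.0002*n[:2]
b=bot.state();print(b["ft_force"].round(2))
z=.088
while z>.0706:
    z-=.001 if z>.080 else .0006
    bot.move_linear((*xy,z),feed=.03)
    s=bot.state();f=s["ft_force"]-b["ft_force"]
    if z<.08: print(round(z,4),s["ee_pos"].round(4),f.round(2),(s["moment"]-b["moment"]).round(3))
    if f[2]>3 or np.hypot(*f[:2])>3: print("contact");break
print(s["time"],s["opening"])
```

```text
bore centre n offset from TCP 0.0006
bore centre n offset from TCP 0.0003
[ 0.05  0.03 -0.65]
0.08 [0.6028 0.0451 0.0799] [ 0.24 -0.16  0.05] [ 0.005 -0.053  0.01 ]
0.0794 [0.6028 0.0451 0.0793] [-0.15  0.33 -0.82] [ 0.045 -0.079  0.048]
0.0788 [0.6028 0.0451 0.0787] [-0.32  0.39  0.28] [ 0.056 -0.015 -0.024]
0.0782 [0.6028 0.0451 0.0782] [ 0.16  0.12 -0.92] [0.044 0.021 0.02 ]
0.0776 [0.6028 0.0451 0.0775] [-0.31 -0.34  0.14] [ 0.03  -0.032  0.01 ]
0.077 [0.6028 0.0451 0.0769] [0.65 0.24 0.03] [0.022 0.001 0.074]
0.0764 [0.6028 0.0451 0.0763] [-0.26  0.04 -0.78] [ 0.092 -0.057  0.019]
0.0758 [0.6028 0.0451 0.0757] [-0.19  0.3  -0.59] [ 0.056 -0.035 -0.027]
0.0752 [0.6028 0.0451 0.0751] [ 0.47 -0.09 -0.52] [ 0.039 -0.062  0.042]
0.0746 [0.6028 0.045  0.0746] [-1.16 -0.09  0.38] [ 0.098 -0.053 -0.008]
0.074 [0.6028 0.0451 0.0739] [-0.72 -0.32  0.05] [ 0.099 -0.081  0.04 ]
0.0734 [0.6028 0.0451 0.0733] [ 0.05  0.72 -0.9 ] [ 0.054  0.029 -0.031]
0.0728 [0.6028 0.0451 0.0727] [ 0.02  0.46 -0.16] [ 0.013 -0.069  0.004]
0.0722 [0.6028 0.0451 0.0721] [ 0.3   0.31 -0.73] [ 0.028 -0.07   0.081]
0.0716 [0.6028 0.0451 0.0716] [-0.55 -1.12  0.53] [ 0.091 -0.042  0.012]
0.071 [0.6028 0.0451 0.0709] [-0.23 -0.38 -1.35] [ 0.034 -0.038 -0.034]
0.0704 [0.6028 0.0451 0.0704] [ 0.48  0.05 -0.24] [ 0.062 -0.07  -0.046]
18.1 0.04832920977533206
```

No contact so far: the lens is about 5 mm into the bore. I go on to contact, release, and take two views of the seated lens and then the ring.

Run:
```python
from h import *
import pickle
x,y=.6028,.0450;b=bot.state()["ft_force"]
for z in(.0697,.069,.0683,.0676):
    bot.move_linear((x,y,z),feed=.03);f=bot.state()["ft_force"]-b;print(z,f.round(2))
    if f[2]>2.5: break
bot.command_gripper(.062,force=20);s=bot.state();print(s["ft_force"].round(2),s["ee_pos"].round(4))
bot.move_linear((x,y,.13),feed=.15)
out={};ims=[]
c,im=snap("wrist","seat");out["seat"]=c;ims.append(im)
o=down(np.pi/2)
for k,(dx,dy) in enumerate(((-.0,.03),(0,-.03))):
    P=(.567+dx,.273+dy,.17)
    bot.move_pose(P,o) if k==0 else bot.move_linear(P,feed=.15)
    bot.sleep(.12);c,im=snap("wrist",f"ring{k}");out[f"ring{k}"]=c;ims.append(im)
pickle.dump(out,open("c4.pkl","wb"));print(bot.state()["time"])
cv2.imwrite("pics/m2.png",np.hstack([cv2.resize(ims[0][110:370,190:450],(400,400)),cv2.resize(ims[1][60:320,140:400],(400,400))]))
```

```text
0.0697 [-0.48 -0.16  0.08]
0.069 [-1.   -0.36  1.5 ]
0.0683 [-2.29 -0.06  6.47]
[ 0.43 -0.37 -0.14] [0.6027 0.045  0.068 ]
21.6583
```

View pics/m2.png

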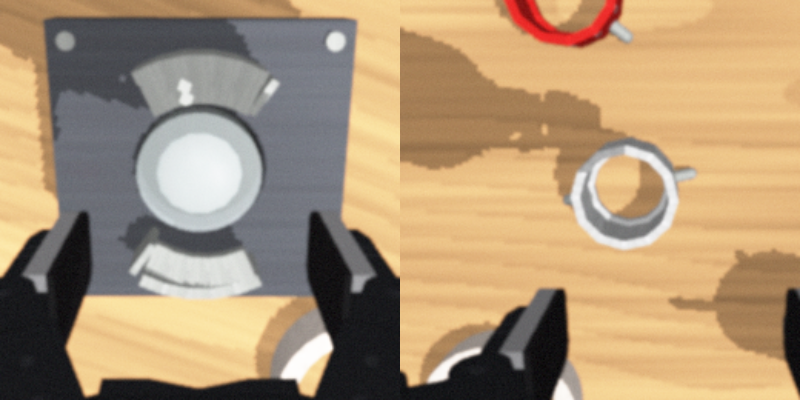

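Left: the lens sits level in the bore (centre (200,172)) between the claws. Right: the silver ring at crop (625,195), a pin tip at (690,174) and the other just visible at (568,200). Now measuring the ring.

Run:
```python
from h import *
import pickle
C=pickle.load(open("c4.pkl","rb"));E=[];v0=[];P=[]
for k in(0,1):
    c=C[f"ring{k}"];im=cv2.imread(f"pics/ring{k}.png");h=cv2.cvtColor(im,cv2.COLOR_BGR2HSV)
    u,v=proj(c,(.565,.272,.036)).astype(int)
    w=((h[:,:,1]<45)&(h[:,:,2]>205)).astype(np.uint8);M=np.zeros_like(w);M[v-48:v+48,u-48:u+48]=1;w*=M
    n,l,s,_=cv2.connectedComponentsWithStats(w);j=1+s[1:,4].argmax();ct=np.vstack(cv2.findContours((l==j).astype(np.uint8),0,1)[0]);el=cv2.fitEllipse(cv2.convexHull(ct));E.append(el[0]);print(el,plane(c,el[0],.036).round(4))
    # pin: low-saturation pixels outside ring body
    big=((h[:,:,1]<70)&(h[:,:,2]>90)).astype(np.uint8);M=np.zeros_like(w);M[v-75:v+75,u-75:u+75]=1;big*=M
    n,l,s,ce=cv2.connectedComponentsWithStats(big);j=l[int(el[0][1]+el[1][1]/2-2),int(el[0][0])] or 1+s[1:,4].argmax()
    ys,xs=np.nonzero(l==j);i=xs>=xs.max()-3;tip=(xs.max(),ys[i].mean());P.append(tip);print("pin tip",tip,plane(c,tip,.006).round(4))
    cv2.ellipse(im,el,(0,0,255),1);cv2.circle(im,(int(tip[0]),int(tip[1])),2,(255,0,0),-1);v0.append(cv2.resize(im[v-65:v+65,u-65:u+65],(390,390),interpolation=cv2.INTER_NEAREST))
t=tri(C["ring0"],E[0],C["ring1"],E[1]);p=tri(C["ring0"],P[0],C["ring1"],P[1]);print("top",t.round(4),"pin",p.round(4))
for k in(0,1):
    a=plane(C[f"ring{k}"],P[k],.006)-plane(C[f"ring{k}"],E[k],.036);print(np.hypot(*a[:2]),np.degrees(np.arctan2(a[1],a[0])))
cv2.imwrite("pics/rf.png",np.hstack(v0))
```

```text
((285.5667419433594, 188.1776885986328), (66.1218490600586, 69.18649291992188), 105.93762969970703) [0.5648 0.2744 0.036 ]
pin tip (np.int64(332), np.float64(172.29166666666666)) [0.5574 0.314  0.006 ]
((356.7530212402344, 186.7982177734375), (65.08187103271484, 77.01461029052734), 62.59281921386719) [0.5638 0.2761 0.036 ]
pin tip (np.int64(395), np.float64(172.36)) [0.5575 0.3139 0.006 ]
top [0.5624 0.2752 0.0435] pin [0.5575 0.314  0.0055]
0.040249251894001324 100.6383303537725
0.03837647121220626 99.41595956237346
```

View pics/rf.png

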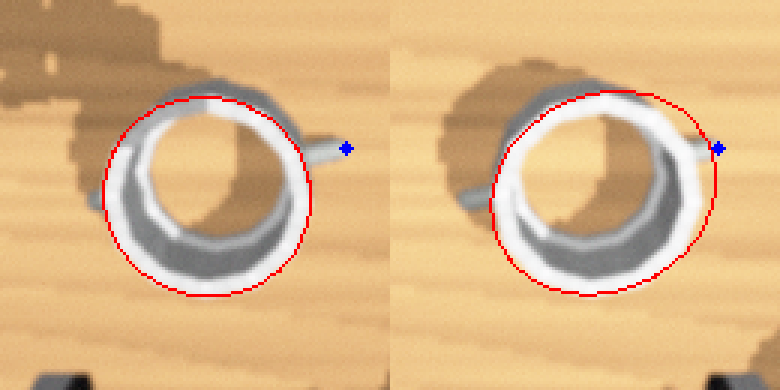

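View 0 fits the top rim well. View 1 is pulled right by the pin by about 3 px; corrected, it gives z≈0.036. Ring centre is then (0.5648,0.2742) with pins at 100.4° and tip radius 40.5 mm. I subtract the camera bias and grasp the flats 60° from the pins.

Run:
```python
from h import *
o=down(np.radians(160.4));x,y=.5653,.2729
bot.command_gripper(.074,force=50)
bot.move_pose((x,y,.08),o);bot.move_linear((x,y,.014),feed=.08)
s=bot.state();print(s["ft_force"].round(2),s["opening"])
bot.command_gripper(.05,force=50);s=bot.state();print("grip",s["opening"],s["ft_force"].round(2),s["moment"].round(3))
bot.move_linear((x,y,.15),feed=.2)
o=down(np.radians(131.55));x,y=.6028,.0450
bot.move_pose((x,y,.15),o)
bot.move_linear((x,y,.118),feed=.1)
bot.sleep(.2);b=bot.state();print(b["opening"],b["ft_force"].round(2),b["time"])
c,im=snap("wrist","rh");cv2.imwrite("pics/rh2.png",np.hstack([cv2.resize(im,(640,400)),]))
```

```text
[ 0.29  0.41 -0.13] 0.07408193879535148
grip 0.055262616374131546 [-0.69 -0.45  5.64] [0.004 0.238 0.028]
0.05476171580004077 [ 0.11 -0.02 -1.72] 26.725
```

View pics/rh.png

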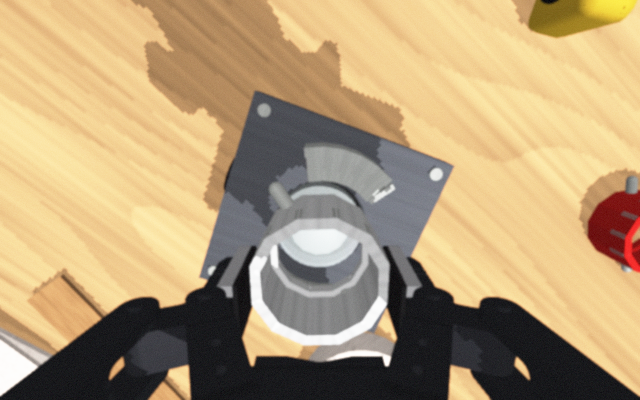

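Ring held level. Pin at (280,195), clear of the claw end (305,155) as planned, and the lens is seen through its bore. Now descending by feel.

Run:
```python
from h import *
x,y=.6028,.0450
bot.move_linear((x,y,.0925),feed=.06);bot.sleep(.1)
b=np.mean([bot.state()["ft_force"] for _ in range(3)],0);print(b.round(2))
z=.0925
while z>.0835:
    z-=.0006;bot.move_linear((x,y,z),feed=.02);s=bot.state();f=s["ft_force"]-b
    print(round(z,4),s["ee_pos"].round(4),f.round(2),s["moment"].round(3))
    if f[2]>3.5 or np.hypot(*f[:2])>4: break
print(s["time"])
```

```text
[-0.14  0.58 -0.64]
0.0919 [0.603  0.045  0.0922] [ 0.1  -0.61 -1.41] [ 0.032 -0.04  -0.037]
0.0913 [0.6028 0.045  0.0913] [-0.3  -0.34 -0.66] [ 0.013 -0.001  0.03 ]
0.0907 [0.6027 0.045  0.0906] [ 0.55 -0.4  -1.45] [-0.011  0.021  0.044]
0.0901 [0.6028 0.045  0.09  ] [-0.45 -0.38 -1.01] [-0.022 -0.021 -0.008]
0.0895 [0.6029 0.045  0.0896] [ 0.1  -1.11 -0.37] [ 0.009 -0.044  0.004]
0.0889 [0.603  0.045  0.0893] [-0.65 -0.31  2.36] [ 0.018  0.207 -0.025]
0.0883 [0.6031 0.045  0.0891] [-0.93 -0.09  5.95] [ 0.076  0.394 -0.051]
29.2
```

Contact at TCP 0.0891, so the foot is about 5 mm above the face, as expected. The moment hints at one-sided contact. I open briefly so the ring settles flat on the glass, regrip, and turn clockwise with a light push, watching Fz and Mz.

```bash
cat > turn.py <<'E'
from h import *
x,y=.6028,.0450
def rd(n=6):
    F=[];M=[]
    for _ in range(n):
        s=bot.state();F.append(s["ft_force"]);M.append(s["moment"]);bot.sleep(.012)
    return np.mean(F,0),np.mean(M,0),s
def turn(ang,z,stop,step,fz0,mz0,end,tgt=2.5):
    while ang>end:
        ang-=step;bot.move_linear((x,y,z),feed=.05,rotation=down(np.radians(21.55+60+ang)))
        F,M,s=rd();f=F[2]-fz0;m=M[2]-mz0
        print(f"{ang:.1f} z{z:.4f} Fz{f:.1f} Fxy{np.round(F[:2],1)} Mz{m:.3f} t{s['time']:.1f}")
        if abs(m)>stop or np.hypot(*F[:2])>12 or f>12: break
        z+=np.clip((f-tgt)*.00012,-.0005,.0005)
    return ang,z,m
E
python3 - <<'E'
from turn import *
bot.command_gripper(.062,force=50)
bot.move_linear((x,y,.0891),feed=.02);bot.sleep(.2)
F0,M0,s=rd(10);print("free",F0.round(2),M0.round(3),s["ee_pos"].round(4))
bot.command_gripper(.05,force=50);bot.sleep(.1)
F,M,s=rd();print("grip",s["opening"],F.round(2),M.round(3),s["ee_pos"].round(4))
a,z,m=turn(50,.0891-(.0001 if F[2]-F0[2]<3 else 0),.1,5,F0[2],M0[2],30)
a,z,m=turn(a,z,.08,2.5,F0[2],M0[2],12)
np.save("st.npy",[a,z,F0[2],M0[2]])
E
```

```text
free [-0.23 -0.19  0.28] [ 0.007  0.001 -0.008] [0.6028 0.045  0.0891]
grip 0.05494325295204863 [-0.96  0.62  3.03] [0.129 0.215 0.028] [0.6029 0.0451 0.0894]
45.0 z0.0890 Fz3.7 Fxy[-0.4  0.5] Mz-0.073 t30.6
40.0 z0.0891 Fz3.3 Fxy[0.1 0. ] Mz-0.075 t30.9
35.0 z0.0892 Fz3.2 Fxy[-0.2 -0.3] Mz-0.068 t31.2
30.0 z0.0893 Fz3.7 Fxy[0.1 0. ] Mz-0.072 t31.5
27.5 z0.0895 Fz2.8 Fxy[ 0.1 -0.3] Mz-0.017 t31.8
25.0 z0.0895 Fz2.4 Fxy[0.1 0.8] Mz-0.030 t32.1
22.5 z0.0895 Fz2.3 Fxy[-0.5  0.2] Mz-0.035 t32.4
20.0 z0.0895 Fz2.3 Fxy[-0.1  0.1] Mz-0.026 t32.7
17.5 z0.0894 Fz2.3 Fxy[ 0. -0.] Mz-0.028 t33.0
15.0 z0.0894 Fz2.0 Fxy[0. 0.] Mz-0.019 t33.3
12.5 z0.0894 Fz2.4 Fxy[ 0.1 -0.1] Mz-0.013 t33.6
10.0 z0.0893 Fz2.6 Fxy[0.1 0.2] Mz-0.018 t33.9
```

Run:
```python
from turn import *
a,z,f0,m0=np.load("st.npy")
a,z,m=turn(a,z,.09,1.5,f0,m0,-22)
np.save("st.npy",[a,z,f0,m0]);bot.sleep(.2);print([v.round(3) for v in rd(10)[:2]])
```

```text
8.5 z0.0894 Fz2.9 Fxy[-0.3  0.1] Mz0.014 t34.2
7.0 z0.0894 Fz2.4 Fxy[ 0.1 -0.3] Mz-0.006 t34.5
5.5 z0.0894 Fz2.9 Fxy[ 0.1 -0.3] Mz0.015 t34.8
4.0 z0.0894 Fz2.5 Fxy[ 0.4 -0.1] Mz-0.002 t35.1
2.5 z0.0894 Fz2.6 Fxy[-0.2  0. ] Mz0.024 t35.4
1.0 z0.0894 Fz2.2 Fxy[ 0.3 -0.1] Mz0.002 t35.7
-0.5 z0.0894 Fz2.4 Fxy[ 0.1 -0.4] Mz-0.009 t36.0
-2.0 z0.0894 Fz2.5 Fxy[-0.   0.2] Mz-0.010 t36.3
-3.5 z0.0894 Fz2.4 Fxy[ 0.2 -0.1] Mz-0.003 t36.6
-5.0 z0.0894 Fz2.3 Fxy[0.1 0.4] Mz0.009 t36.9
-6.5 z0.0894 Fz2.3 Fxy[0.4 0.4] Mz-0.002 t37.2
-8.0 z0.0893 Fz2.2 Fxy[0.3 0.9] Mz0.020 t37.5
-9.5 z0.0893 Fz1.6 Fxy[0.2 1.3] Mz-0.009 t37.8
-11.0 z0.0892 Fz1.7 Fxy[-0.2  1.9] Mz-0.010 t38.1
-12.5 z0.0891 Fz2.3 Fxy[0.1 2.3] Mz0.008 t38.4
-14.0 z0.0891 Fz2.1 Fxy[-0.3  2.3] Mz0.043 t38.7
-15.5 z0.0890 Fz1.7 Fxy[0.3 2.7] Mz0.092 t39.0
[array([0.058, 3.27 , 1.852]), array([0.617, 0.025, 0.125])]
```

The moment has started to climb from about −13°. Fy≈3 N says one pin leads, so I finish in smaller steps, easing the lateral force, to about 0.25 N m.

Run:
```python
from turn import *
a,z,f0,m0=np.load("st.npy");P=np.array([x,y])
for k in range(16):
    F,M,s=rd(8);m=M[2]-m0;f=F[2]-f0
    print(f"{a:.1f} z{z:.4f} xy{(P*1e3).round(2)} Fz{f:.1f} Fxy{F[:2].round(1)} Mz{m:.3f} op{s['opening']:.4f} t{s['time']:.1f}")
    if m>.235 or np.hypot(*F[:2])>10: break
    P=P+F[:2]*.00008 if np.hypot(*F[:2])>1 else P
    z+=np.clip((f-2)*.0001,-.0003,.0003)
    a-=.8 if m<.17 else .4
    bot.move_linear((*P,z),feed=.03,rotation=down(np.radians(81.55+a)))
np.save("st2.npy",[a,z,f0,m0,*P])
bot.sleep(.4);F,M,s=rd(20);print(F.round(2),M.round(3),s["joints"].round(3),np.degrees(Ro.from_rotvec(s["orientation"]).as_euler("xyz")).round(2))
```

```text
-15.5 z0.0890 xy[602.8  45. ] Fz1.4 Fxy[0.1 3.2] Mz0.127 op0.0550 t39.4
-16.3 z0.0890 xy[602.81  45.26] Fz1.7 Fxy[-0.3  2.3] Mz0.395 op0.0550 t39.7
[-0.07  2.16  1.99] [0.423 0.066 0.421] [-0.03   0.511 -0.089  0.972 -0.     0.402] [-179.99   -0.    155.25]
```

Mz jumped to 0.39–0.43 within 0.8°. That could be wedging, or a finger flank meeting a claw end, since the jaws are now at about 44° and the claw ends at 30°. Backing off tells which, and it also relieves any overtightening.

Run:
```python
from turn import *
a,z,f0,m0,px,py=np.load("st2.npy");P=np.array([px,py])
for k in range(9):
    a+=.5 if k<4 else 1.
    bot.move_linear((*P,z),feed=.03,rotation=down(np.radians(81.55+a)))
    F,M,s=rd(8);m=M[2]-m0;f=F[2]-f0
    print(f"{a:.1f} z{s['ee_pos'][2]:.4f} Fz{f:.1f} Fxy{F[:2].round(1)} Mz{m:.3f} t{s['time']:.1f}")
np.save("st2.npy",[a,z,f0,m0,*P])
```

```text
-15.8 z0.0890 Fz1.6 Fxy[0. 2.] Mz-0.056 t40.6
-15.3 z0.0890 Fz2.0 Fxy[-0.6  1.4] Mz-0.195 t40.9
-14.8 z0.0890 Fz2.4 Fxy[-0.9  1. ] Mz-0.160 t41.2
-14.3 z0.0890 Fz2.9 Fxy[-1.   0.3] Mz-0.175 t41.5
-13.3 z0.0891 Fz3.4 Fxy[-0.9 -0.4] Mz-0.038 t41.9
-12.3 z0.0891 Fz4.2 Fxy[-1.  -1.4] Mz-0.037 t42.2
-11.3 z0.0891 Fz4.8 Fxy[-1.  -1.7] Mz-0.025 t42.5
-10.3 z0.0892 Fz4.8 Fxy[-1.4 -1.6] Mz-0.013 t42.8
-9.3 z0.0892 Fz5.0 Fxy[-0.5 -1. ] Mz-0.016 t43.1
```

Loosening took −0.2 N m, so it was a real wedge starting at about −13°. I regrip at 90° to the pins, a little higher and clear of the claws, then retighten in 0.25° steps.

Run:
```python
from turn import *
a,z,f0,m0,px,py=np.load("st2.npy");P=np.array([px,py]);P=np.array([.6028,.0451]);z=.0915
bot.command_gripper(.074,force=50)
bot.move_linear((*P,z),feed=.03,rotation=down(np.radians(111.55+a)));bot.sleep(.2)
F0,M0,s=rd(15);f0,m0=F0[2],M0[2];print("free",F0.round(2),M0.round(3))
bot.command_gripper(.05,force=50);bot.sleep(.1)
F,M,s=rd(8);print("grip",s["opening"],F.round(2),(M-M0).round(3),s["ee_pos"].round(4))
for k in range(40):
    a-=1. if a>-11.5 else (.4 if m<.08 else .2)
    bot.move_linear((*P,z),feed=.03,rotation=down(np.radians(111.55+a)));bot.sleep(.06)
    F,M,s=rd(8);m=M[2]-m0;f=F[2]-f0
    print(f"{a:.1f} z{s['ee_pos'][2]:.4f} Fz{f:.1f} Fxy{F[:2].round(1)} Mz{m:.3f} t{s['time']:.1f}")
    if m>.215 or np.hypot(*F[:2])>10 or s["time"]>57: break
    z+=np.clip((f-2)*.0001,-.0003,.0003)
np.save("st3.npy",[a,z,f0,m0,*P])
bot.sleep(.2);F,M,s=rd(20);print(F.round(2),M[2]-m0,s["time"])
```

```text
free [ 0.   -0.13  0.16] [-0.006  0.002 -0.006]
grip 0.05431603232213034 [-1.45 -0.49  4.54] [-0.108  0.286  0.012] [0.6029 0.045  0.0919]
-10.3 z0.0919 Fz5.3 Fxy[-1.7 -0.6] Mz0.041 t45.3
-11.3 z0.0919 Fz3.8 Fxy[-0.8 -0.2] Mz0.084 t45.7
-12.3 z0.0919 Fz1.2 Fxy[ 0.4 -0.6] Mz0.125 t46.0
-12.5 z0.0918 Fz1.5 Fxy[ 0.9 -0.2] Mz0.251 t46.4
[1.37 0.08 0.79] 0.2799240914344774 46.7833
```

Mz = 0.28 N m, within the snug band. Letting go and checking with the last picture.

Run:
```python
from turn import *
a,z,f0,m0,px,py=np.load("st3.npy")
bot.command_gripper(.08,force=50);bot.sleep(.1);F,M,s=rd(8);print(F.round(2),M.round(3))
bot.move_linear((px,py,.16),feed=.12)
bot.sleep(.15);c,w=snap("wrist","fin_w")
bot.move_linear((px-.1,py-.05,.26),feed=.25)
_,sc=snap("scene","fin_s");_,sd=snap("side","fin_d");print(bot.state()["time"])
r=lambda i,w,h:cv2.resize(i,(w,h),interpolation=cv2.INTER_CUBIC)
cv2.imwrite("pics/fin.png",np.hstack([r(w[90:330,180:460],350,300),r(sd[150:290,220:380],343,300)]))
cv2.imwrite("pics/fin.png",np.vstack([cv2.imread("pics/fin.png"),r(sc[100:340,40:480],693,290)]))
```

```text
[0.17 0.23 0.07] [-0.009 -0.003 -0.015]
49.1
```

View pics/fin.png

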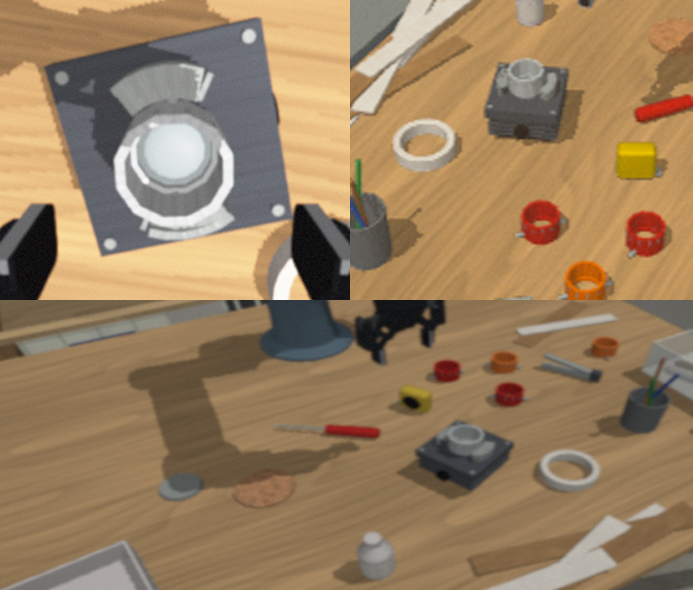

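The ring sits level over intact-looking glass at (175,155), with both pins hidden under the claws and all the bystanders still in place.

```bash
python3 -c "
from bench import bot
bot.job_done();print(bot.state()['time'])"
```

```text
the job is handed in; nothing more can be done
the job is handed in; nothing more can be done
```

I put the lens in the bore curved side up, set the ring on it and screwed it clockwise under the claws, then handed the job in at about 49 s. On the first tightening the moment overshot to about 0.43 N m, above the 0.35 that can break the glass.

- **Overshoot:** I backed off at once; loosening took about −0.2 N m. I regripped clear of the claws and retightened in small steps to about 0.28 N m at −12.5°, inside the snug band. The glass looks whole in the last picture, but I cannot rule out that the overshoot damaged it.
- **Last checks:** After letting go, the wrist forces were near zero. In the last picture the ring sits level on the glass with both pins hidden under the claws. The bystanders look undisturbed in the views taken.
- **Disagreement:** My first touch with the ring put its foot about 5 mm above the face, so the pins should have met the ramps near +14°. They met at about −11 to −13° instead. The ring, or the lens under it, probably settled flatter when I released and regripped, but I did not confirm this.
- **Camera bias:** The wrist camera read about 1.4 mm off sideways. I corrected for it by comparing the held lens with the lamp face in one picture.

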